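# Let the ratchet winch model back to its stop

### The job

The hand winch on the plywood board has been left wound up and locked. Flick its sprung pawl right over, off the ratchet wheel, so that it stays off, then push the crank slowly clockwise (seen from above), no faster than about a quarter turn a second, until it rests at its stop post by the green mark. Leave the pawl off, and do not shift the other things on the table.

Things in the scene. Friction and masses are not known exactly. Their poses are not given: they have to be found in the camera images.
- winch: Plywood winch board fixed to the table, 250 (x) x 280 (y) x 14 mm. Origin on the table below the drum's upright axis; board spans x -133 to 117, y -160 to 120 mm. z up; at yaw 0 x points away from the robot, y to its left. Steel stop post (15 mm across with sleeve, top 66 mm above the table) at x 15, y 60 mm. Green mark at x 0, y 94 mm: the crank's home direction (+y).
- drum_axis (a point): Point on the drum's upright axis at the height of the crank arm's top, 62 mm above the table. Around this axis: steel ratchet wheel 100 mm across, 17 to 27 mm above the table, and blue drum 76 mm across, up to 53 mm.
- drum (a joint): Turn of drum, ratchet wheel and crank, rad: 0 = crank at its stop post (along the board's +y), growing anticlockwise seen from above; 2.4 to 5.2 at the start, 5.6 at most. Winding back (decreasing) is clockwise; the pawl blocks it while on. A brake keeps the drum where it is left: pushing the knob takes about 2 to 3 N.
- crank_knob (a point): Centre of the crank's upright orange knob, a cylinder 20 mm across, 64 to 102 mm above the table, 75 mm from the drum axis, on the end of the flat crank arm (18 mm wide, 54 to 62 mm above the table). At joint value q it lies, in the board's frame, at x = -75 sin q, y = 75 cos q mm.
- pawl (a joint): Turn of the pawl in rad, clockwise seen from above: -0.03 to 0.13 = on, its nose in or on the ratchet teeth; 0.62 = fully off, against its back stop. An over-centre spring pulls it back on below 0.25 and over to off beyond 0.25, where it stays by itself.
- pawl_tab (a point): On the axis of the pawl's upright red thumb tab, 80 mm above the table. Tab: cylinder 16 mm across, 24 to 95 mm above the table, at the end of the pawl's 70 mm tail. In the board's frame the pivot is at x -55, y -54 mm, the tab near x -60, y -124 when on. Pushed towards the board's -x (about 3 N) it trips after about 18 mm and meets its back stop after 43 (x -100, y -108).
- slotted_mass: brass slotted mass, disc 38 mm across, 16 mm high, lying on the winch's board; origin at the centre of its underside
- calculator: black pocket calculator, 155 x 78 x 14 mm, lying flat; origin at the centre of its underside
- glue_stick: white glue stick with a black cap, 29 mm across, 98 mm tall, standing; origin at the centre of its underside
- stapler: red and black stapler, 130 x 34 x 49 mm; origin at the centre of its underside
- textbook: red textbook, 210 x 156 x 22 mm, lying flat; origin at the centre of its underside
- hole_punch: black and blue hole punch, 105 x 60 x 54 mm; origin at the centre of its underside
- beaker: clear beaker, 72 mm across, 95 mm tall, standing; origin at the centre of its underside

How it is judged:
By the outcome, as a careful person would: the job done as asked, in the order asked, and still so for the second after the job is handed in, with the robot touching nothing.
It also fails if it takes over 56 s, if anything falls off the work surface, if the arm or the gripper's body presses on something with over 40 N, if the wrist force passes 120 N, or if a joint passes its speed limit or range.

### The arm

A 6-joint arm with a two-finger parallel gripper is mounted at the origin on the work surface. World frame = base frame: x ahead of the robot, y to its left, z up, the work surface at z = 0. Lengths are in m, angles in rad, forces in N, time in s.
With the tool pointing down it reaches from about 0.275 to 0.875 m from the base axis. Payload 12.5 kg.
Tool frame: the origin (TCP) lies on the centre line of the jaws, within the pads' length; the fingertips stand r.finger_overhang ahead of it and the grasp point (between the pads) lies 3 mm ahead of it (r.finger_overhang is the distance from the TCP to the fingertips, in m); z points along the fingers, y is the line along which they close (so a half turn about z gives the same grasp; the last joint's range is limited). The gripper opens to 85 mm and grips with 20 to 120 N. Pads are 22 mm wide; open, the fingers measure 114 mm over their backs; the gripper's body (76 mm by 85 mm) begins 54 mm behind the grasp point. The pads swing forward as they close: fully open they stand 13 mm farther back than shut.
Start: joints at [-1.198, 0.351, 1.652, -0, 1.139, -0.085], TCP at [0.243, -0.493, 0.215] pointing down, gripper open.
Joint ranges: [-2.75, 2.75], [-0.79, 2.1], [0.01, 2.65], [-1.57, 4.71], [0.07, 3.14], [-2.87, 2.87]. Speed limits (rad/s): [2.22, 2.22, 2.79, 3.14, 3.14, 3.14].

### API

Orientations are given as a unit quaternion [x, y, z, w].
In Python, from cell import r, optics gives the robot as it stands. The module is installed in compiled form; this text tells all that it offers. Calls block until the motion is done:
- r.move_to(position, orientation): joint-space move of the TCP to a pose.
- r.move_linear(position, rot=None, vel=0.15): straight line of the TCP; rot=None keeps the orientation; vel is the mean speed in m/s.
- r.set_joints(angles): joint-space move.
- r.set_gripper(opening, squeeze=None): opening from 0.0 (shut) to 1.0 (fully open); squeeze is the grip in N (None keeps the last); returns when the fingers have stopped.
- r.sleep(seconds).
- r.inverse_kinematics(position, orientation): joint angles nearest the present ones, or None.
- optics.get_image(name): name is "scene" or "top" or "wrist"; returns a dict with "pixels" (400x640x3 uint8, red, green, blue), "depth" (400x640 float32, m along the optical axis (not along the pixel's ray), 0 where there is no reading), "fx", "fy", "cx", "cy" (pixels), "camera_from_world" (4x4, takes a point from world to camera coordinates); the wrist camera has in their place "mount" (4x4, takes a point from camera to tool coordinates, whose origin is the TCP and whose axes are the flange's). Camera axes: x right, y down, z forward; pixel columns grow to the right and rows downward; lengths in m; the calibration is good to about 2 mm. The wrist camera is an equidistant fisheye: a pixel r from the principal point sees the ray r / f radians off the axis. A picture is of the moment at which its call begins: read the wrist's pose just before it.
A pose or a line that the arm cannot do raises r.PlanningError and nothing moves.
- r.hand_in(): hands the job in; it is judged then, once.
Readings, each from a call of its own:
- r.current_t(): time.
- r.current_q(): joint angles.
- r.current_qvel(): joint speeds.
- r.current_effort(): joint torques, N m.
- r.current_tool_pos(): TCP position.
- r.current_ee_rot(): TCP orientation.
- r.current_contact_force(): force on the tool from outside, world axes, zero at the start.
- r.current_torque(): the same for the moment, N m.
- r.current_opening(): opening from 0.0 (shut) to 1.0 (fully open).
- r.current_finger_force(): force on a finger pad.
Only numpy, scipy, OpenCV 4.12 (cv2) and the standard library are available. Lean on these libraries where they do the work, as an engineer would, in place of code of your own. Each camera call takes 0.05 s, during which the arm holds its last target. There are 200 camera calls.

## Working session

There is one attempt and no reset: what is moved stays moved. The work goes in short steps, each a Python script; the robot and the scene stay as the last script left them, time stands still between calls to the robot, and variables do not carry over. Pictures are saved under pics/ and viewed, at most 10 in all, crops included, and the job is handed in when it is done.

```bash
mkdir -p pics; python3 - <<'E'
from cell import r, optics
import cv2,numpy as np
for n in ["top","scene"]:
    d=optics.get_image(n); cv2.imwrite(f"pics/{n}0.png",d["pixels"][:,:,::-1]); np.savez(f"{n}0.npz",**d)
    print(n,d["fx"],d["fy"],d["cx"],d["cy"],np.round(d["camera_from_world"],3).tolist())
print(r.current_t(),r.finger_overhang,r.current_ee_rot(),r.current_contact_force())
E
```

```text
top 415.84846350122973 415.84846350122973 314.0607902083243 199.5898763548218 [[0.03, -0.999, -0.011, -0.009], [-0.998, -0.03, -0.054, 0.562], [0.053, 0.013, -0.998, 1.24], [0.0, 0.0, 0.0, 1.0]]
scene 372.2221337638161 372.2221337638161 320.24907497367843 201.19525042956482 [[0.613, 0.79, -0.004, -0.364], [0.405, -0.319, -0.857, -0.169], [-0.678, 0.524, -0.515, 1.469], [0.0, 0.0, 0.0, 1.0]]
0.1 0.022 [ 9.73917040e-01  2.26903728e-01 -8.11357323e-05 -5.38836495e-04] [ 0.04947269 -1.198725    0.66239755]
```

View pics/top0.png

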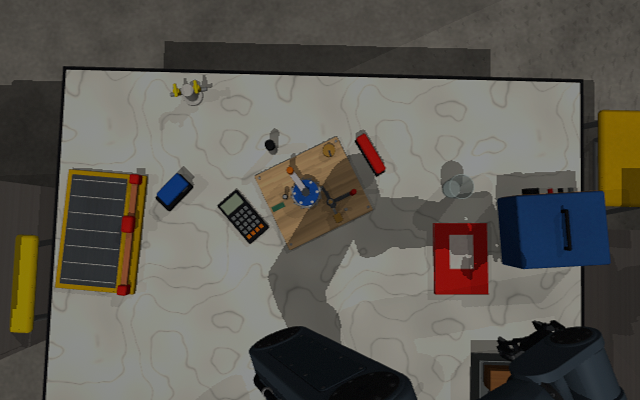

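View pics/scene0.png

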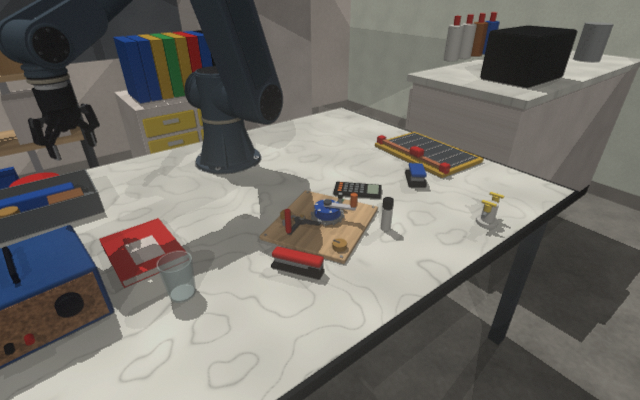

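```bash
python3 - <<'E'
import cv2
a=cv2.imread("pics/top0.png")[125:260,210:400]
cv2.imwrite("pics/c.png",cv2.resize(a,None,fx=4.2,fy=4.2,interpolation=cv2.INTER_CUBIC))
E
```

```text
(no output)
```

View pics/c.png

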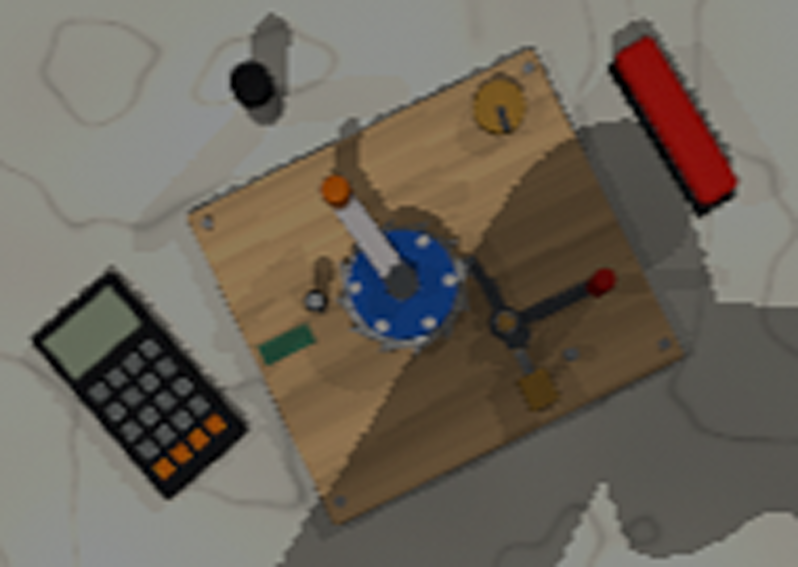

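The crop (scale 4.2, offset 210,125) shows the board corners at (188,211), (535,45), (688,352) and (338,523). The knob is at (336,190), the hub at (402,280), the red tab at (601,280) with the pawl on, the post at (316,299) and the green mark at (287,344).

```bash
cat > h.py <<'E'
import numpy as np
from scipy.spatial.transform import Rotation as R
d=np.load("top0.npz"); T=d["camera_from_world"]
def back(u,v,z):
    ray=T[:3,:3].T@np.array([(u-d["cx"])/d["fx"],(v-d["cy"])/d["fy"],1]); c=-T[:3,:3].T@T[:3,3]
    return (c+ray*(z-c[2])/ray[2])[:2]
crop=lambda u,v,z: back(210+(u+.5)/4.2-.5,125+(v+.5)/4.2-.5,z)
P=np.array([crop(188,211,.014),crop(535,45,.014),crop(688,352,.014),crop(338,523,.014),crop(287,344,.014),crop(316,299,.066)])
B=np.array([[117,120],[117,-160],[-133,-160],[-133,120],[0,94],[15,60]])/1e3
pm,bm=P.mean(0),B.mean(0); a=P-pm;b=B-bm
yaw=np.arctan2((b[:,0]*a[:,1]-b[:,1]*a[:,0]).sum(),(a*b).sum())
M=np.array([[np.cos(yaw),-np.sin(yaw)],[np.sin(yaw),np.cos(yaw)]]); O=pm-M@bm
w=lambda x,y: M@np.array([x,y])+O
inv=lambda p: M.T@(np.asarray(p)-O)
E
python3 - <<'E'
from h import *
print(O,yaw,(P-(B@M.T+O))*1e3)
k=inv(crop(336,190,.102)); print("knob",k,np.hypot(*k),np.arctan2(-k[0],k[1])%6.283)
print("hub",inv(crop(402,280,.062)),"tab",inv(crop(601,280,.095)))
for n,u,v,z in [("glue",253,85,.098),("mass",499,105,.03),("st1",632,50,.049),("st2",720,195,.049)]: 
    p=crop(u,v,z); print(n,p,inv(p))
from cell import r
print(r.current_q())
E
```

```text
[0.58303447 0.03135809] 0.48360181660329216 [[ 0.92236691 -1.08806672]
 [-1.19698259 -0.30204396]
 [ 1.02371658  0.25706436]
 [ 1.48208681 -0.72727418]
 [-1.50853132  1.40954296]
 [-0.72265639  0.45077754]]
knob [0.07140456 0.01514942] 0.07299394282747597 4.921266820288771
hub [0.00068031 0.00163911] tab [-0.0606873  -0.11854894]
glue [0.70942454 0.13681169] [0.16092927 0.03459309]
mass [ 0.71246777 -0.03108617] [ 0.08555588 -0.11546625]
st1 [ 0.75078763 -0.12314942] [ 0.07667471 -0.21478986]
st2 [ 0.65003851 -0.18717351] [-0.04229044 -0.22462662]
[-1.19762135e+00  3.51186585e-01  1.65237156e+00 -6.20986610e-06
  1.13912432e+00 -8.46171005e-02]
```

```bash
cat >> h.py <<'E'
from cell import r, optics
def quat(phi):
    y=np.array([np.cos(phi),np.sin(phi),0]); z=np.array([0,0,-1.]); return R.from_matrix(np.c_[np.cross(y,z),y,z]).as_quat()
def p3(x,y,z): return np.r_[w(x,y),z]
F=lambda: np.asarray(r.current_contact_force())
def Fb():  # force in board axes
    f=F(); return np.round(np.r_[M.T@f[:2],f[2]],1)
E
python3 - <<'E'
from h import *
print("rot now y-dir",R.from_quat(r.current_ee_rot()).as_matrix()[:,1])
# q6 along crank path, both branches
for q in np.arange(4.92,-0.1,-.6):
    o=[]
    for f in (0,np.pi):
        # tangent of increasing q in board frame: direction (-cos q,-sin q)
        b=.075*np.array([-np.sin(q),np.cos(q)])+.025*np.array([-np.cos(q),-np.sin(q)])
        j=r.inverse_kinematics(p3(*b,.1),quat(yaw+q+np.pi+f)); o.append(None if j is None else round(float(j[5]),2))
    print(round(q,2),o)
for f in (0,np.pi):
  print(r.inverse_kinematics(p3(-.015,-.12,.08),quat(yaw+f)))
E
```

```text
rot now y-dir [ 0.44197073 -0.89702882 -0.00108638]
4.92 [-2.18, 0.96]
4.32 [-1.64, 1.5]
3.72 [-1.11, 2.03]
3.12 [-0.57, 2.57]
2.52 [-0.02, None]
1.92 [0.58, -2.56]
1.32 [1.23, -1.91]
0.72 [1.92, -1.23]
0.12 [2.6, -0.54]
[-2.03887295e-01  6.49176502e-01  1.53494261e+00 -4.44089210e-16
  9.57473542e-01 -6.87489112e-01]
[-2.03887295e-01  6.49176502e-01  1.53494261e+00 -4.44089210e-16
  9.57473542e-01  2.45410354e+00]
```

```bash
python3 - <<'E'
from h import *
r.set_gripper(0.0)
Q=quat(yaw)
r.move_to(p3(-.015,-.12,.2),Q)
r.move_linear(p3(-.015,-.12,.078),vel=.15)
f0=Fb(); print("f0",f0)
hit=None; x,y=-.015,-.12
while x>-.085:
    x-=.003
    if hit is not None: 
        s=hit-x; y=-.12+ .012*min(s/.04,1)
        if s>=.040: break
    r.move_linear(p3(x,y,.078),vel=.06)
    f=Fb()-f0
    if hit is None and f[0]>1.0: hit=x
    print(round(x,3),f,end=" ")
    if f[0]>15: break
print("hit",hit,r.current_t())
d2=optics.get_image("scene"); 
r.move_linear(p3(x+.02,y,.078),vel=.1); print(Fb()-f0)
r.move_linear(p3(x+.02,y,.2),vel=.2)
r.move_to(p3(.05,-.04,.22),quat(yaw+4.92+np.pi))
import cv2
d1=optics.get_image("top"); cv2.imwrite("pics/top1.png",cv2.resize(d1["pixels"][125:260,210:400,::-1],None,fx=4.2,fy=4.2,interpolation=cv2.INTER_CUBIC))
d2=optics.get_image("scene");cv2.imwrite("pics/scene1.png",cv2.resize(d2["pixels"][150:290,220:420,::-1],None,fx=4,fy=4,interpolation=cv2.INTER_CUBIC)); print(r.current_t(),r.current_q())
E
```

```text
f0 [-0.3 -0.9  0.9]
-0.018 [ 0.2  1.8 -0.5] -0.021 [ 0.3  0.7 -1.2] -0.024 [ 0.   0.6 -0.8] -0.027 [ 0.5  1.5 -0.9] -0.03 [-1.   0.9 -0.3] -0.033 [ 0.6  1.2 -1. ] -0.036 [ 0.7  0.9 -0.2] -0.039 [ 0.4  0.5 -0.8] -0.042 [-0.3  1.1 -0.4] -0.045 [ 0.5  0.3 -0.6] -0.048 [1.9 0.8 1. ] -0.051 [1.6 0.  2.3] -0.054 [1.1 0.3 3.8] -0.057 [ 1.2 -0.5  5.2] -0.06 [ 1.7 -0.6  5.2] -0.063 [ 2.3 -0.9  5.5] -0.066 [ 1.2 -0.3  4. ] -0.069 [ 2.2 -1.3  5. ] -0.072 [ 2.8 -0.6  5.6] -0.075 [ 2.5 -2.1  6.3] -0.078 [ 2.3 -0.3  5.4] -0.081 [1.5 0.4 6.7] -0.084 [0.7 1.2 7.1] -0.087 [1.  2.7 7.8] hit -0.04800000000000001 9.8583
[ 2.3 -1.2  6. ]
12.5167 [-4.28060886e-02  5.22434291e-01  1.37661571e+00  5.26463761e-06
  1.24300947e+00 -2.30353667e+00]
```

View pics/scene1.png

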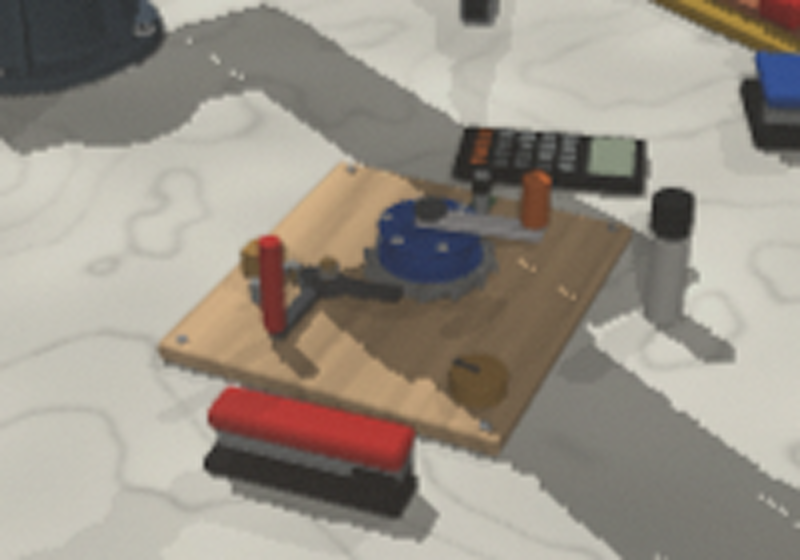

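The red tab is at crop (272,285) and looks still on: the pawl nose is near the wheel. I'll measure the tab and knob in 3D.

```bash
python3 - <<'E'
from h import *
import cv2
d=optics.get_image("scene"); T=d["camera_from_world"]
def loc(hsvlo,hsvhi,zlo):
    h=cv2.cvtColor(d["pixels"],cv2.COLOR_RGB2HSV); m=cv2.inRange(h,hsvlo,hsvhi)>0
    v,u=np.nonzero(m&(d["depth"]>0)); z=d["depth"][v,u]
    c=np.c_[(u-d["cx"])/d["fx"]*z,(v-d["cy"])/d["fy"]*z,z]; p=(c-T[:3,3])@T[:3,:3]
    b=(p[:,:2]-O)@M; k=(p[:,2]>zlo)&(np.abs(b)<.15).all(1); return len(b[k]),np.median(b[k],0),p[k,2].max() if k.any() else 0
print("red",loc((0,180,60),(5,255,255),.05)); print("orange",loc((6,150,80),(15,255,255),.068))
c=np.linalg.inv(T)[:3,3]; print("cam dir board",M.T@(c[:2]-O))
print(Fb())
E
```

```text
red (0, array([nan, nan]), 0)
orange (60, array([0.07762366, 0.00729057]), np.float64(0.10341487103300051))
cam dir board [ 0.3607591  -0.82966139]
[-0.3 -0.6 -0.1]
  return _methods._mean(a, axis=axis, dtype=dtype,
  ret = um.true_divide(
```

View pics/top1.png

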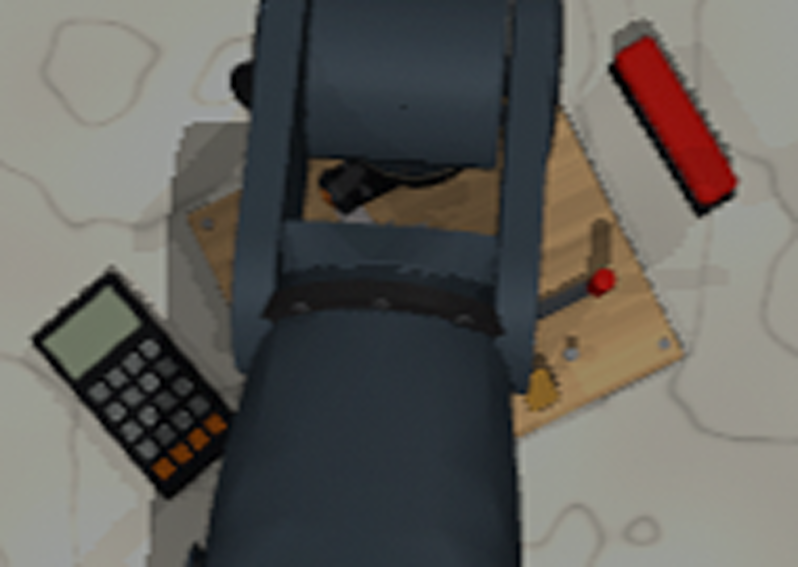

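The tab is unchanged at (601,281), so the pawl is still on. I'll check the gripper, then push again with images taken mid-push.

```bash
python3 - <<'E'
from h import *
import cv2
print("open",r.current_opening(),r.current_t())
r.move_to(p3(-.02,-.12,.17),quat(yaw))
r.move_linear(p3(-.02,-.12,.085),vel=.15); f0=Fb()
ims=[]
def snap():
    d=optics.get_image("scene"); ims.append(cv2.resize(d["pixels"][130:260,250:370,::-1],None,fx=3.3,fy=3.3,interpolation=cv2.INTER_CUBIC))
for x in (-.045,-.065):
    r.move_linear(p3(x,-.12,.085),vel=.06); print(inv(r.current_tool_pos()[:2]),r.current_tool_pos()[2],Fb()-f0); snap()
cv2.imwrite("pics/m.png",np.hstack(ims)); print(r.current_t())
E
```

```text
open -0.0005326032052175917 12.5667
[-0.045061   -0.12019965] 0.08526860182275393 [-0.2  0.  -0.7]
[-0.06517941 -0.12013089] 0.08514893424472683 [-1.3 -0.5 -0.2]
15.8667
```

View pics/m.png

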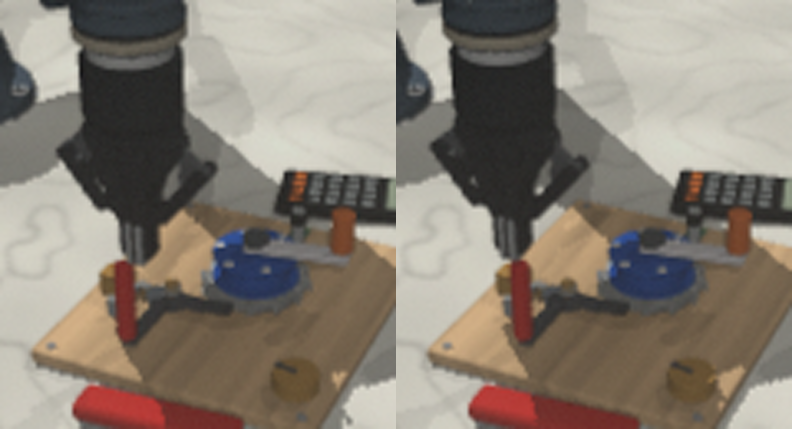

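The gripper appears well behind the tab (fingertips at about (513,255), above the tab's top at (521,265)). I'll compare the projected fingertip with the image.

```bash
python3 - <<'E'
from h import *
import cv2
d=optics.get_image("scene"); T=d["camera_from_world"]
def proj(p):
    c=T[:3,:3]@p+T[:3,3]; return np.round([c[0]/c[2]*d["fx"]+d["cx"],c[1]/c[2]*d["fy"]+d["cy"],c[2]],3)
def unp(u,v):
    z=d["depth"][v,u]; p=T[:3,:3].T@(np.array([(u-d["cx"])/d["fx"]*z,(v-d["cy"])/d["fy"]*z,z])-T[:3,3]); return np.round(np.r_[inv(p[:2]),p[2]],3)
t=r.current_tool_pos(); Rm=R.from_quat(r.current_ee_rot()).as_matrix(); print(t,np.round(Rm,3))
tip=t+Rm[:,2]*r.finger_overhang
print("tip px",proj(tip),"tabtop on",proj(p3(-.0607,-.1185,.095)),"hub",proj(p3(0,0,.062)),"stoppost",proj(p3(.015,.06,.066)))
# seen: right picture crop -> full
f=lambda u,v:(int(250+(u-396)/3.3),int(130+v/3.3))
for n,c in dict(tip=(513,248),tab=(521,270),tabmid=(521,300),hub=(652,238),knob=(739,212),post=(695,212)).items(): print(n,f(*c),unp(*f(*c)))
E
```

```text
[ 0.58146652 -0.10512043  0.0851017 ] [[-0.465  0.885  0.   ]
 [ 0.885  0.465 -0.   ]
 [-0.     0.    -1.   ]]
tip px [285.917 218.71    0.987] tabtop on [286.979 208.574   0.971] hub [326.483 202.795   1.058] stoppost [339.316 193.073   1.098]
tip (285, 205) [-0.057 -0.133  0.115]
tab (287, 211) [-0.055 -0.128  0.095]
tabmid (287, 220) [-0.057 -0.128  0.066]
hub (327, 202) [ 0.002 -0.001  0.066]
knob (353, 194) [0.072 0.017 0.099]
post (340, 194) [0.018 0.058 0.064]
```

```bash
python3 - <<'E'
from h import *
import cv2
d=optics.get_image("scene"); T=d["camera_from_world"]
def unp(u,v):
    z=d["depth"][v,u]; p=T[:3,:3].T@(np.array([(u-d["cx"])/d["fx"]*z,(v-d["cy"])/d["fy"]*z,z])-T[:3,3]); return np.round(np.r_[inv(p[:2]),p[2]],3)
for u in (281,283,288):
  for v in range(196,214,2): print(u,v,d["pixels"][v,u],unp(u,v))
print(r.finger_overhang)
x=optics.get_image("wrist"); cv2.imwrite("pics/w.png",x["pixels"][:,:,::-1]); print(x["mount"],x["fx"],x["cx"],x["cy"])
E
```

```text
281 196 [83 82 81] [-0.068 -0.131  0.138]
281 198 [82 81 80] [-0.07  -0.13   0.131]
281 200 [82 81 80] [-0.069 -0.131  0.126]
281 202 [75 74 72] [-0.068 -0.134  0.122]
281 204 [76 76 73] [-0.072 -0.128  0.112]
281 206 [162 160 153] [-0.164  0.02  -0.002]
281 208 [192 190 180] [-0.157  0.009 -0.001]
281 210 [194 188 171] [-0.152 -0.    -0.002]
281 212 [160 124  73] [-0.117 -0.059  0.035]
283 196 [53 52 51] [-0.063 -0.13   0.139]
283 198 [63 62 59] [-0.062 -0.132  0.134]
283 200 [61 60 59] [-0.063 -0.131  0.128]
283 202 [59 57 55] [-0.062 -0.134  0.123]
283 204 [62 61 60] [-0.063 -0.133  0.116]
283 206 [66 66 63] [-0.065 -0.131  0.109]
283 208 [133 130 122] [-0.066 -0.129  0.101]
283 210 [159 121  72] [-0.117 -0.047  0.035]
283 212 [156 120  72] [-0.112 -0.055  0.034]
288 196 [46 45 42] [-0.051 -0.127  0.14 ]
288 198 [45 44 41] [-0.049 -0.13   0.136]
288 200 [46 46 44] [-0.051 -0.128  0.128]
288 202 [44 43 41] [-0.051 -0.127  0.122]
288 204 [46 44 43] [-0.052 -0.127  0.116]
288 206 [61 56 50] [-0.051 -0.129  0.111]
288 208 [162 130 102] [-0.126 -0.002  0.014]
288 210 [117  47  43] [-0.057 -0.12   0.093]
288 212 [109  44  40] [-0.054 -0.126  0.091]
0.022
[[-4.61443019e-05 -9.54782104e-01 -2.97306460e-01  7.55104530e-02]
 [ 9.99999994e-01 -7.33116537e-05  8.02281708e-05  9.45460808e-04]
 [-9.83964500e-05 -2.97306454e-01  9.54782102e-01 -1.60870676e-01]
 [ 0.00000000e+00  0.00000000e+00  0.00000000e+00  1.00000000e+00]] 309.70691628693146 320.055658952354 197.73073125942943
```

View pics/w.png

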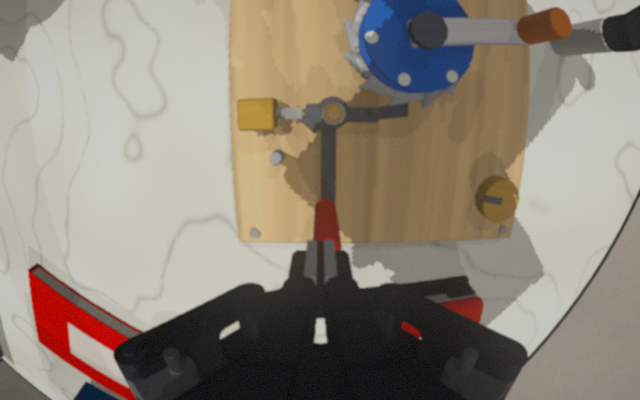

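Both depth and the earlier upward force put the true fingertips near z = 0.10 with the TCP at 0.085. They should be at 0.063, so the tool sits about 38 mm higher than reported, and the first push slid over the tab's top. I'll correct for that and push again.

```bash
echo 'DZ=-.038' >> h.py; python3 - <<'E'
from h import *
import cv2
r.move_linear(p3(-.02,-.12,.085),vel=.12)
z0=.06+r.finger_overhang+DZ   # true tip at 60 mm
r.move_linear(p3(-.02,-.12,z0),vel=.08); f0=Fb(); print(f0)
hit=None; x,y=-.02,-.12
while x>-.09:
    x-=.004
    if hit is not None:
        s=hit-x; y=-.12+.012*min(s/.04,1)
        if s>.041: break
    r.move_linear(p3(x,y,z0),vel=.06); f=Fb()-f0; print(round(x,3),f,end=" ")
    if hit is None and f[0]>1.4: hit=x
    if f[0]>15: break
print("hit",hit)
r.move_linear(p3(x+.025,y,z0),vel=.12); print(Fb()-f0)
r.move_linear(p3(x+.025,y,.16),vel=.2)
d=optics.get_image("scene"); cv2.imwrite("pics/s2.png",cv2.resize(d["pixels"][130:280,230:410,::-1],None,fx=4,fy=4,interpolation=cv2.INTER_CUBIC)); print(r.current_t())
E
```

```text
[-0.1 -0.6  0.3]
-0.024 [ 0.2  0.  -0.6] -0.028 [0.  0.5 0.1] -0.032 [ 0.1  0.2 -0.4] -0.036 [0.3 0.6 0.1] -0.04 [ 1.8  1.7 -0.4] -0.044 [ 1.7  0.4 -0.1] -0.048 [ 1.5 -0.4  0.5] -0.052 [ 0.7  0.3 -0.1] -0.056 [ 0.3  0.7 -0.2] -0.06 [-0.2  0.3 -0.1] -0.064 [0.1 1.6 0.1] -0.068 [ 1.1 -0.6 -0.4] -0.072 [ 0.   1.3 -0.1] -0.076 [0.1 0.8 0.2] -0.08 [ 7.  -0.2 -3.2] hit -0.04000000000000001
[ 0.3  0.9 -0.3]
22.0667
```

View pics/s2.png

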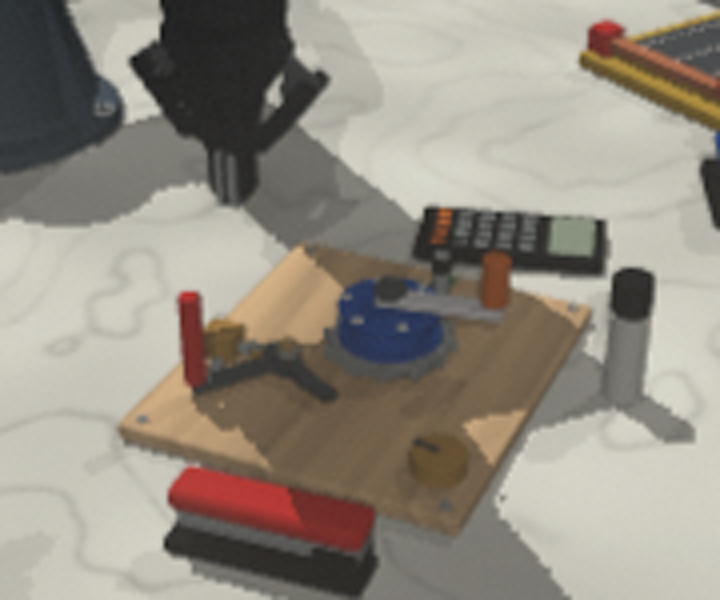

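The pawl is over (tab at (190,340), nose clear of the wheel) and stays there. Contact came at a TCP offset of about 14 mm plus the tab radius. Now the crank.

```bash
python3 - <<'E'
from h import *
import cv2
z1=.077+r.finger_overhang+DZ
def pose(q,off=.024,z=z1):
    b=.075*np.array([-np.sin(q),np.cos(q)])+off*np.array([-np.cos(q),-np.sin(q)])
    return p3(*b,z),quat(yaw+q+np.pi)
q=4.92
r.move_to(*pose(q,.042,.17)); print(r.current_t(),r.current_q()[5])
r.move_linear(pose(q,.042)[0],vel=.12); f0=F()
r.move_linear(pose(q,.026)[0],vel=.04)
while q>-.06:
    q-=.22 if q>.35 else .03
    p,o=pose(q); r.move_linear(p,rot=o,vel=.05)
    f=F()-f0; tb=M@np.array([-np.cos(q),-np.sin(q)]); push=f[:2]@tb
    print(round(q,2),round(push,1),round(f[2],1),end=" | ")
    if push>(9 if q>.5 else 7): print("STOP"); break
print(r.current_t(),r.current_q()[5])
d=optics.get_image("scene"); cv2.imwrite("pics/s3.png",cv2.resize(d["pixels"][130:280,230:410,::-1],None,fx=4,fy=4,interpolation=cv2.INTER_CUBIC))
E
```

```text
23.3583 -2.155643306974149
4.7 0.1 -0.8 | 4.48 0.8 -0.2 | 4.26 -0.1 0.1 | 4.04 0.9 -0.1 | 3.82 1.0 0.1 | 3.6 0.6 -0.9 | 3.38 1.2 0.7 | 3.16 0.5 -1.1 | 2.94 -0.1 -0.2 | 2.72 0.1 -1.0 | 2.5 -0.3 -0.1 | 2.28 -0.2 -1.0 | 2.06 0.3 -0.3 | 1.84 0.2 -0.2 | 1.62 -0.5 -0.3 | 1.4 -0.3 -0.7 | 1.18 -0.3 -0.6 | 0.96 -1.2 -1.1 | 0.74 0.1 -0.0 | 0.52 -0.6 -0.6 | 0.3 -0.7 0.4 | 0.27 -0.2 -0.2 | 0.24 0.2 -0.5 | 0.21 -0.3 -0.5 | 0.18 -0.7 0.2 | 0.15 -0.7 -0.5 | 0.12 -0.4 -0.1 | 0.09 -0.4 0.2 | 0.06 -0.0 -0.2 | 0.03 -0.9 -0.4 | -0.0 4.0 1.3 | -0.03 13.3 7.1 | STOP
38.0833 2.7655825462855286
```

View pics/s3.png

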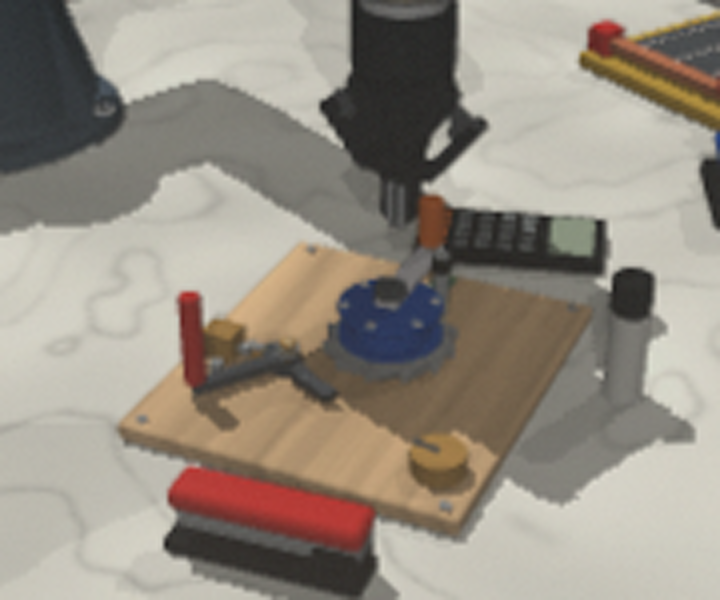

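The crank is against the stop post (knob at (432,222)), the pawl is off and the other items haven't moved. I'll back off, rise, check once more and hand in.

```bash
python3 - <<'E'
from h import *
import cv2
p=np.array(r.current_tool_pos()); 
p2=p+np.r_[M@np.array([-.02,0]),0]; r.move_linear(p2,vel=.05)
r.move_linear(p2+[0,0,.12],vel=.15); r.sleep(.3)
d=optics.get_image("scene"); T=d["camera_from_world"]
h=cv2.cvtColor(d["pixels"],cv2.COLOR_RGB2HSV); v,u=np.nonzero((cv2.inRange(h,(6,150,80),(15,255,255))>0)&(d["depth"]>0)); z=d["depth"][v,u]
P3=(np.c_[(u-d["cx"])/d["fx"]*z,(v-d["cy"])/d["fy"]*z,z]-T[:3,3])@T[:3,:3]; b=(P3[:,:2]-O)@M; k=(P3[:,2]>.068)&(abs(b)<.15).all(1)
print("knob",np.median(b[k],0),Fb(),r.current_t())
cv2.imwrite("pics/s4.png",cv2.resize(d["pixels"][130:280,230:410,::-1],None,fx=4,fy=4,interpolation=cv2.INTER_CUBIC))
E
```

```text
knob [0.00399215 0.06900759] [-0.7 -0.2 -0.1] 40.0333
```

View pics/s4.png

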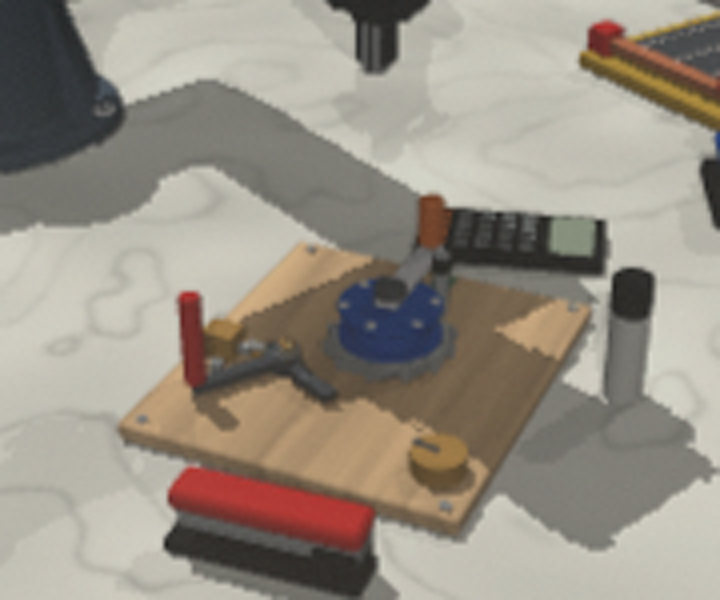

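The knob is home (surface point (4,69) mm, which fits a centre at about (0,75)), the pawl is off and the arm is clear.

```bash
python3 -c "
from cell import r
print(r.hand_in())"
```

```text
the job is handed in; nothing more can be done
None
```

The job is handed in at about 40 s: the pawl is flicked off and stays off, the crank rests at its stop post by the green mark, and nothing else was seen to move; the first pawl push slid over the tab's top because the fingertips sat about 38 mm higher than the reported tool position implied, so I corrected for that and pushed again.

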